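# Slide the tall bottle into the spraying stop

### The job

Push the taller of the two white bottles across the table into the dark wooden spraying stop, until its foot is fully home against the back batten. Its white glaze is still fresh, so touch it only on the bare foot band at the bottom, and slide it gently: keep it upright and on the table, never tipped, knocked or lifted. Leave the shorter bottle and the other things where they stand.

Things in the scene. Friction and masses are not known exactly. Their poses are not given: they have to be found in the camera images.
- tall_bottle: Taller bottle, 215 mm high, 0.35 to 0.6 kg, loose; round. Its bare terracotta foot band is 62 mm in diameter, straight-sided to 28 mm height. Origin at the centre of the underside, z up. Starts in front of the stop. Pushed at the foot it slides. A gripper pointing straight down meets the neck with its palm: lean it back, away from the bottle, by about 35 degrees.
- tall_bottle_glaze: White glazed body and neck of the taller bottle (all above 30 mm), fixed to it, not to be touched; same origin and axes. 51 mm in diameter up to 62 mm height, narrowing to a 22 mm neck from about 110 mm up, with a 29 mm rim at 215 mm. Pushed up here the bottle tips.
- short_bottle: The shorter bottle, 150 mm high, loose, with the same foot, colours and thickness; a bystander left or right of the stop (it changes places with the bowl). Origin at the centre of its underside.
- spray_stop: Three dark wooden battens, 24 mm wide, 35 mm high, fixed in a U open toward the robot; place and yaw vary. Origin on the table where the bottle's centre stands when home; +x from the mouth to the back batten. Inner faces: back batten x = +31 mm, side battens y = +-48 mm. The side battens begin at x = -25 mm, so a bottle that is home still sticks out 6 mm.
- cup: Bisque beaker, 64 mm wide, 79 mm high, loose bystander at the left. Origin at the centre of its underside.
- bowl: Bisque bowl, 110 mm wide, 53 mm high, loose bystander right or left of the stop. Origin at the centre of its underside.
- tile: L-shaped glaze test tile, 30x34x61 mm, loose bystander at the left. Origin at the centre of its underside.
Mind the look-alikes: they are no part of the job. What is shaped like the tall_bottle but pink is not meant.

How it is judged:
By the outcome, as a careful person would: the job done as asked, in the order asked, and still so for the second after the job is handed in, with the robot touching nothing.
It also fails if it takes over 56 s, if anything falls off the work surface, if the arm or the gripper's body presses on something with over 40 N, if the wrist force passes 120 N, or if a joint passes its speed limit or range.

### The arm

A 6-joint arm with a two-finger parallel gripper is mounted at the origin on a cart in front of the work surface, level with it; the furniture and walls round the work are solid. World frame = base frame: x ahead of the robot, y to its left, z up, the work surface at z = 0. Lengths are in mm, angles in rad, forces in N, time in s.
With the tool pointing down it reaches from about 275 to 825 mm from the base axis. Payload 4.9 kg.
Tool frame: the origin (TCP) lies at the very end of the fingers, on their centre line; the grasp point (between the pads) lies 19 mm behind it; z points along the fingers, x is the direction in which the jaws open and shut, and the axes are right-handed (so a half turn about z gives the same grasp; the last joint's range is limited). The gripper opens to 85 mm and grips with 20 to 120 N. Pads are 22 mm wide; open, the fingers measure 114 mm over their backs; the gripper's body (76 mm by 85 mm) begins 54 mm behind the grasp point. The pads swing forward as they close: fully open they stand 13 mm farther back than shut.
Start: joints at [1.195, 0.326, -0.193, 1.052, 0, 1.437], TCP at [131.691, 534.019, 231.281] pointing down, gripper open.
Joint ranges: [-2.65, 2.65], [-0.97, 1.79], [-1.3, 1.35], [-1.93, 2.1], [-1.47, 1.37], [-3.14, 3.14]. Speed limits (rad/s): [2.57, 2.57, 3.14, 3.14, 3.14, 3.14].

### API

Orientations are given as a unit quaternion [x, y, z, w].
In Python, from workcell import bot, vision gives the robot as it stands.
- The arm moves only by the shell command python3 -m handwheel 'ROWS' [OPENING] [FORCE]. ROWS is JSON, a list of rows, each a list of 6 numbers: the shift along the tool's x, y, z in cm, then the turn, a rotation vector about the tool's x, y, z in rad. In form: [[x, y, z, rx, ry, rz], ...]. A call has 1 to 12 rows; each row shifts and turns the commanded pose from where the row before left it, along the tool's axes as they then stand; what a row does not reach is not made up. A row lasts 1/12 s, in which the tool goes at most 41.7 mm and 7.16 degrees, less where a joint would pass 70% of its speed; a pose out of reach is approached as far as the arm can. A call with a gripper value outside its range is refused whole. OPENING is the finger opening in cm, from 0 to 8.54, set as the call begins (- or left out, the last holds). The fingers move at their own pace and stop on an object; FORCE is the grip in N (left out, the last holds). Time passes only in rows, so rows that do not move let the fingers close. It gives the time, the measured TCP pose, the force and the opening at its end, in the units of the state.
- bot.state(): the state, without advancing time (a new reading comes with each control period).
- vision.read_camera(name): name is "scene" or "top" or "wrist"; returns (picture, depth): 480x640x3 uint8, red, green, blue; 480x640 float32, mm along the optical axis (not along the pixel's ray), 0 where there is no reading.
- vision.camera_info(name): a dict with "camera_matrix" (3x3 intrinsics, pixels), "k1" (the pictures are not rectified: a ray, as slopes to the right and down, at radius r is drawn at 1 + k1 r^2 times it, then the intrinsics apply), "R" (3x3) and "t" (3): a world point X has camera coordinates R X + t; the wrist camera has in their place "mount" (4x4, takes a point from camera to tool coordinates, whose origin is the TCP and whose axes are the tool frame's). Camera axes: x right, y down, z forward; pixel columns grow to the right and rows downward; lengths in mm; the calibration is good to about 2 mm. A picture is of the moment at which its call begins: read the wrist's pose just before it. camera_info takes no time and is no camera call.
- bot.sign_off(): hands the job in, once; it reports no verdict.
The state is a dict: "time": time; "joint_positions": joint angles; "qvel": joint speeds; "effort": joint torques, N m; "eef_pos": TCP position; "ee_rot": TCP orientation; "force": force on the tool from outside, world axes, zero at the start; "moment": the same for the moment, N m; "opening": opening from 0.0 (shut) to 1.0 (fully open).
Only numpy, scipy, OpenCV 4.12 (cv2) and the standard library are available. Lean on these libraries where they do the work, as an engineer would, in place of code of your own. Each camera call takes 0.05 s, during which the arm holds its last target.

## Working session

There is one attempt and no reset: what is moved stays moved. The work goes in short steps, Python scripts to look and compute and a shell command to move; the robot and the scene stay as the last step left them, time stands still between calls to the robot, and variables do not carry over. Pictures are saved under pics/ and viewed, and the job is handed in when it is done.

```bash
ls; mkdir -p pics
python3 - <<'E'
from workcell import bot, vision
import cv2,numpy as np
s=bot.state();print(s)
for n in("scene","top"):
    p,d=vision.read_camera(n);cv2.imwrite(f"pics/{n}0.png",cv2.cvtColor(p,cv2.COLOR_RGB2BGR));np.save(f"pics/{n}0.npy",d);i=vision.camera_info(n);print(n,i)
print(vision.camera_info("wrist"))
E
```

```text
pics
{'time': 0.0, 'joint_positions': array([ 1.19479192e+00,  3.26947539e-01, -1.93552020e-01,  1.05199956e+00,
        2.95562500e-06,  1.43656523e+00]), 'qvel': array([-5.06459675e-04,  1.65247087e-03, -2.35140179e-04, -1.88319966e-03,
       -7.64307782e-04,  2.44336912e-05]), 'effort': array([-7.81177496e-04, -4.43405592e+01,  2.62438112e+01,  1.54742261e-02,
       -2.27359246e-04,  8.94525925e-06]), 'eef_pos': array([131.47926151, 533.47280149, 230.51193428]), 'ee_rot': array([ 7.87217834e-01,  6.16674433e-01, -7.35216878e-04,  4.29339984e-04]), 'force': array([0.4613288 , 0.43976001, 0.54078953]), 'moment': array([-0.04230834,  0.00201156,  0.02200055]), 'opening': 0.9979889212238098}
scene {'camera_matrix': array([[482.6389159 ,   0.        , 313.02906118],
       [  0.        , 482.6389159 , 243.13106297],
       [  0.        ,   0.        ,   1.        ]]), 'k1': -0.04264552697472577, 'R': array([[-0.88472027, -0.46611968, -0.00157794],
       [-0.25800208,  0.49251563, -0.83118186],
       [ 0.38820739, -0.73495632, -0.55599841]]), 't': array([525.88033233, 119.51822703, 
[... 282 characters left out ...]
0.97515563,  0.04530053, -0.21683946],
       [ 0.21677632, -0.00636091, -0.97620058]]), 't': array([ 101.58511138,  544.37647816, 1396.20606699])}
{'camera_matrix': array([[368.56584366,   0.        , 316.54800974],
       [  0.        , 368.56584366, 241.12466554],
       [  0.        ,   0.        ,   1.        ]]), 'k1': -0.023505998076019715, 'mount': array([[ 9.99999993e-01, -3.49992194e-05,  1.16073881e-04,
        -8.47966973e-01],
       [ 1.88539368e-06,  9.61797130e-01,  2.73763183e-01,
        -6.96928690e+01],
       [-1.21221023e-04, -2.73763181e-01,  9.61797123e-01,
        -1.42005352e+02],
       [ 0.00000000e+00,  0.00000000e+00,  0.00000000e+00,
         1.00000000e+00]])}
```

View pics/scene0.png

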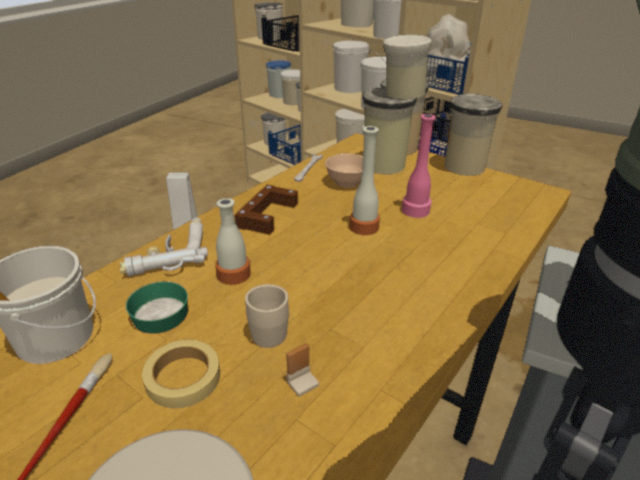

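View pics/top0.png

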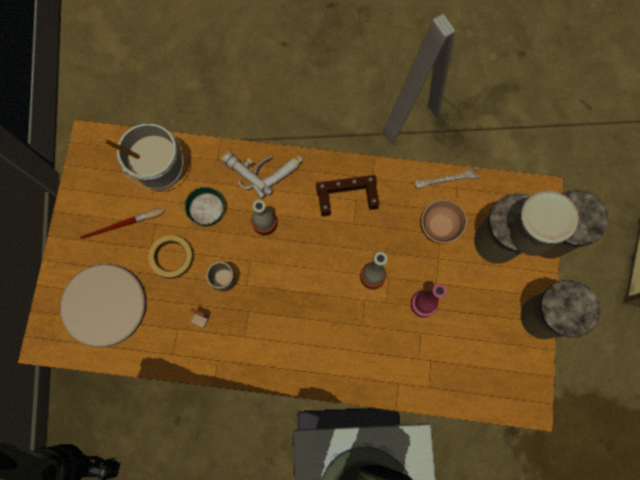

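Look-alikes: the white tall bottle is at scene (366,190) / top (374,272). The white short bottle is at scene (231,245) / top (263,218). The pink tall bottle is at scene (420,175) / top (427,301), and pink is excluded. I choose the one at scene (366,190). The dark U-shaped stop is at scene (266,207) / top (348,192). Next I check the choice in a crop and measure.

```bash
cat > h.py <<'E'
import cv2,numpy as np
from workcell import vision
def cloud(n,d,pose=None):
    i=vision.camera_info(n);K=i["camera_matrix"]
    v,u=np.mgrid[0:480,0:640].astype(float)
    p=cv2.undistortPoints(np.stack([u.ravel(),v.ravel()],1)[:,None],K,np.array([i["k1"],0,0,0,0.]))[:,0]
    X=np.c_[p,np.ones(len(p))]*d.reshape(-1,1)
    if pose is None: W=(X-i["t"])@i["R"]
    else:
        M=i["mount"];T=X@M[:3,:3].T+M[:3,3]
        from scipy.spatial.transform import Rotation as R
        W=R.from_quat(pose[1]).apply(T)+pose[0]
    W[d.ravel()<=0]=np.nan
    return W.reshape(480,640,3)
def circ(P,r=31.):
    from scipy.optimize import least_squares
    f=lambda c:np.hypot(P[:,0]-c[0],P[:,1]-c[1])-r
    return f,least_squares(f,P.mean(0)[:2],loss='soft_l1')
E
python3 - <<'E'
from h import *
for n in("scene","top"):
    p=cv2.imread(f"pics/{n}0.png");W=cloud(n,np.load(f"pics/{n}0.npy"))
    hsv=cv2.cvtColor(p,cv2.COLOR_BGR2HSV)
    x,y,w,h=(335,110,60,140) if n=="scene" else (345,240,60,60)
    print(n,"table z",[W[q[1],q[0]].round(1) for q in([(400,260),(330,260)] if n=="scene" else [(330,280),(400,330)])])
    sub=np.zeros((480,640),bool);sub[y:y+h,x:x+w]=1
    print(hsv[226,365] if n=="scene" else hsv[282,372])
    m=sub&((hsv[...,0]<10)|(hsv[...,0]>170))&(hsv[...,1]>120)&(W[...,2]>4)&(W[...,2]<32)
    P=W[m];print("foot",len(P),P.min(0),P.max(0))
    # side points only
    Q=P[P[:,2]<26];f,r=circ(Q);print("circle",r.x,np.abs(f(r.x)).mean())
    m=sub&(W[...,2]>195);P=W[m];print("rim",len(P),P.mean(0),P[:,2].max())
    x,y,w,h=(230,175,75,60) if n=="scene" else (310,168,75,52)
    sub[:]=0;sub[y:y+h,x:x+w]=1
    m=sub&(hsv[...,2]<110)&(W[...,2]>25)&(W[...,2]<45)
    P=W[m];print("stop",len(P),np.median(P[:,2]),P.min(0),P.max(0))
    rc=cv2.minAreaRect(P[:,:2].astype(np.float32));print(rc,cv2.boxPoints(rc))
    np.save(f"pics/stop_{n}.npy",P)
    cv2.imwrite(f"pics/m_{n}.png",np.hstack([cv2.resize(p[110:250,220:450],None,fx=3,fy=3) if n=="scene" else cv2.resize(p[160:330,300:460],None,fx=3,fy=3)]))
E
```

```text
scene table z [array([394.6,  25.8,  -1.8]), array([511. ,  89.6,  -0. ])]
[ 10 173 118]
foot 16 [470.35527324 -38.14541888   7.01489497] [520.42319644 -14.98390662  27.15176952]
circle [499.09371466 -47.61845187] 1.2017876210315779
rim 189 [497.76387605 -40.61581466 208.7929328 ] 217.0312554096874
stop 784 33.576770717869735 [655.2882292  -68.82250548  25.01179937] [743.32718581  82.74167762  37.29315927]
((700.258056640625, 7.11700439453125), (80.1406021118164, 147.19566345214844), 4.872668743133545) [[654.08105   77.04521 ]
 [666.5841   -69.61847 ]
 [746.43506  -62.811203]
 [733.932     83.85248 ]]
top table z [array([493.7,  55.4,   2.2]), array([ 366.1, -106.3,   -5.7])]
[28 59 73]
foot 56 [467.58411405 -73.21218956  21.61592961] [511.48551086 -18.61633598  31.98571651]
circle [501.37754214 -49.81066928] 1.8700762819340926
rim 149 [497.29471556 -47.78199566 213.70003909] 220.4702308326545
stop 1026 33.31971857108615 [654.87350842 -72.72928073  25.02927009] [748.19332303  79.00234422  44.30805929]
((700.7473754882812, 1.8259201049804688), (82.84449005126953, 149.34417724609375), 5.528092384338379) [[652.32434   72.160355]
 [666.7112   -76.48924 ]
 [749.1704   -68.508514]
 [734.78357   80.14108 ]]
```

View pics/m_scene.png

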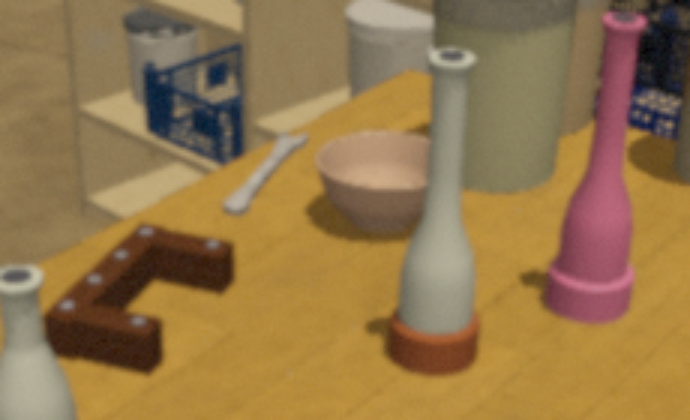

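View pics/m_top.png

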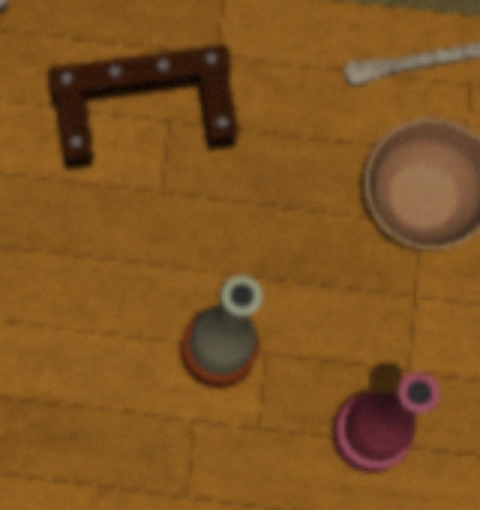

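The crop confirms it: the white-glazed tall bottle with the terracotta foot band is the target, and the pink one stands beside it. Next I refine the positions and check clearance to the pink bottle.

Run:
```python
from h import *
import itertools
for n in("scene","top"):
    p=cv2.imread(f"pics/{n}0.png");W=cloud(n,np.load(f"pics/{n}0.npy"))
    hsv=cv2.cvtColor(p,cv2.COLOR_BGR2HSV).astype(int)
    pink=(hsv[...,0]>155)&(hsv[...,0]<178)&(hsv[...,1]>110)
    P=W[pink&(W[...,2]>3)&(W[...,2]<26)];f,r=circ(P);print(n,"pink",len(P),r.x)
    x,y,w,h=(345,205,42,34) if n=="scene" else (355,250,40,42)
    sub=np.zeros((480,640),bool);sub[y:y+h,x:x+w]=1
    foot=sub&(hsv[...,0]<14)&(hsv[...,1]>130)&(W[...,2]>4)&(W[...,2]<27)
    P=W[foot];f,r=circ(P);print("foot",len(P),r.x,np.abs(f(r.x)).mean(),P.min(0).round(),P.max(0).round())
    sub[y-110:y+h,x:x+w]=1
    for lo,hi,R in((35,60,25.5),(120,190,11.)):
        P=W[sub&(W[...,2]>lo)&(W[...,2]<hi)&(abs(W[...,0]-499)<45)&(abs(W[...,1]+46)<45)];
        if len(P)>10: f,r=circ(P,R);print("body",lo,len(P),r.x,np.abs(f(r.x)).mean())
    # outlines: stop top contour rays on z=35 ; bolts skip
```

```text
scene pink 225 [ 426.21506048 -164.50685727]
foot 277 [499.53639214 -47.93179464] 1.0515939958729341 [469. -48.   4.] [527. -14.  27.]
body 35 262 [499.79847872 -47.78546984] 1.0165480972614593
body 120 401 [500.52329328 -46.57267397] 0.9187819632007187
top pink 27 [ 424.72133361 -167.25515338]
foot 65 [499.44592854 -48.27348748] 1.8508608714867643 [466. -76.   6.] [521. -17.  27.]
body 35 41 [498.17443012 -47.83472441] 0.5077171179432335
body 120 71 [497.84599227 -47.822571  ] 0.4765953612088129
```

Bottle at about (499.5,-48), stop origin at about (685.5,3) with yaw about 5°, pink at (426,-165), which leaves room. I move over first, at height, with the jaws set to 4 cm as a cradle.

```bash
python3 -m handwheel '[[-2.5,2.15,0,0,0,0],[-2.5,2.15,0,0,0,0],[-2.5,2.15,0,0,0,0],[-2.5,2.15,0,0,0,0],[-2.5,2.15,0,0,0,0],[-2.5,2.15,0,0,0,0],[-2.5,2.15,0,0,0,0],[-2.5,2.15,0,0,0,0],[-2.5,2.15,0,0,0,0],[-2.5,2.15,0,0,0,0],[-2.5,2.15,0,0,0,0],[-2.5,2.15,0,0,0,0]]' 4.0 40; python3 -m handwheel '[[-2.5,2.15,0,0,0,0],[-2.5,2.15,0,0,0,0],[-2.5,2.15,0,0,0,0],[-2.5,2.15,0,0,0,0],[-2.5,2.15,0,0,0,0],[-2.5,2.15,0,0,0,0],[-2.5,2.15,0,0,0,0],[-2.4,2,0,0,0,0],[0,0,0,0,0,0]]'
```

```text
time: 1.1
eef_pos: [310.4, 179.4, 231.2]
ee_rot: [0.787, 0.617, -0.0, -0.0]
force: [-0.4, 0.4, 0.4]
opening: 0.469
time: 1.85
eef_pos: [430.8, -57.5, 231.2]
ee_rot: [0.789, 0.615, 0.0, 0.002]
force: [0.5, -0.7, -0.7]
opening: 0.467
```

Now turn and lean back, still high.

```bash
python3 -m handwheel '[[0,0,0,0,0,-0.11],[0,0,0,0,0,-0.11],[0,0,0,0,0,-0.11],[0,0,0,-0.122,0,0],[0,0,0,-0.122,0,0],[0,0,0,-0.122,0,0],[0,0,0,-0.122,0,0],[0,0,0,-0.122,0,0],[0,0,0,0,0,0],[0,0,0,0,0,0]]'
python3 - <<'E'
from h import *
from workcell import bot
from scipy.spatial.transform import Rotation as R
s=bot.state();print(s["joint_positions"].round(2),s["eef_pos"].round(1));print(R.from_quat(s["ee_rot"]).as_matrix().round(3))
p,d=vision.read_camera("wrist");cv2.imwrite("pics/w1.png",p[...,::-1]);np.save("pics/w1.npy",d)
np.savez("pics/w1s.npz",a=s["eef_pos"],b=s["ee_rot"])
E
```

```text
time: 2.68
eef_pos: [425.8, -52.3, 229.7]
ee_rot: [0.645, 0.703, 0.22, 0.201]
force: [1.6, -1.2, -0.1]
opening: 0.468
[-0.54 -0.3  -1.02  0.34  0.34 -0.54] [425.8 -52.3 229.7]
[[-0.086  0.819  0.567]
 [ 0.996  0.07   0.051]
 [ 0.002  0.569 -0.822]]
```

View pics/w1.png

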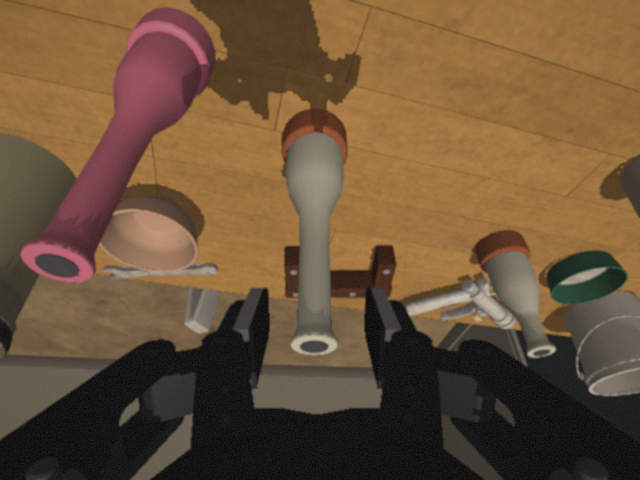

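The wrist view shows the tall bottle with its foot at (315,137), lying between the fingers. The pink bottle is at (172,50), and the stop with its mouth toward us is at (340,270). Now I re-measure from here.

Run:
```python
from h import *
z=np.load("pics/w1s.npz");W=cloud("wrist",np.load("pics/w1.npy"),(z["a"],z["b"]))
p=cv2.imread("pics/w1.png");hsv=cv2.cvtColor(p,cv2.COLOR_BGR2HSV).astype(int)
print("table",W[180,400],W[130,240])
s=np.zeros((480,640),bool);s[105:190,275:355]=1
P=W[s&(W[...,2]>5)&(W[...,2]<26)];f,r=circ(P);print("foot",len(P),r.x,abs(f(r.x)).mean())
P=W[s&(W[...,2]>36)&(W[...,2]<60)];f,r=circ(P,25.5);print("body",len(P),r.x,abs(f(r.x)).mean())
s[:]=0;s[235:305,275:405]=1
m=s&(hsv[...,2]<110)&(W[...,2]>22)&(W[...,2]<48)&(W[...,0]>630)
P=W[m];print(len(P),np.median(P[:,2]),P.min(0),P.max(0));rc=cv2.minAreaRect(P[:,:2].astype(np.float32));print(rc,cv2.boxPoints(rc))
for n in("scene","top"):
    Q=np.load(f"pics/stop_{n}.npy");Q=Q[(Q[:,2]>29)&(Q[:,2]<40)];rc=cv2.minAreaRect(Q[:,:2].astype(np.float32));print(n,rc)
    # inner faces: project in yaw 5 frame
    a=np.deg2rad(5.2);e=np.array([np.cos(a),np.sin(a)]);g=np.array([-e[1],e[0]]);X=Q[:,:2]@e;Y=Q[:,:2]@g
    f=X<X.min()+45;ys=np.sort(Y[f]);gap=np.argmax(np.diff(ys));print("arms",ys[0],ys[gap],ys[gap+1],ys[-1],"mid",(ys[gap]+ys[gap+1])/2, "x",np.percentile(X,[0.5,99.5]))
a=np.deg2rad(5.2);print("bottle in yaw frame", 499.5*np.cos(a)-48*np.sin(a), -499.5*np.sin(a)-48*np.cos(a))
```

```text
table [ 5.47341883e+02  4.97188730e+01 -4.42945321e-01] [ 4.98221025e+02 -1.20182050e+02 -2.16898025e-01]
foot 816 [499.60416229 -48.26932028] 0.2864928083445232
body 940 [499.67150325 -48.27946372] 0.2967894496028182
1676 34.61223048386901 [656.03489599 -73.46845463  22.045211  ] [745.33815458  77.23345604  37.05008881]
((701.431640625, 1.0537261962890625), (79.96084594726562, 149.35826110839844), 5.126058101654053) [[654.9388    71.86204 ]
 [668.2835   -76.89887 ]
 [747.9245   -69.754585]
 [734.5798    79.006325]]
scene ((700.436279296875, 7.013786315917969), (79.29263305664062, 146.9358673095703), 5.506799221038818)
arms -129.79973534926916 -106.54939351395718 -10.457641851063395 13.125378413175218 mid -58.50351768251029 x [659.03506763 736.45600379]
top ((701.0296020507812, 2.1436080932617188), (82.3579330444336, 149.3341827392578), 4.965427875518799)
arms -133.48142575801762 -109.1177810668203 -13.606855967193042 9.906858877817012 mid -61.36231851700667 x [658.2656748 738.4520504]
bottle in yaw frame 493.0938932591837 -93.07342494235778
```

```bash
python3 -m handwheel '[[-0.03,-0.84,1.48,0,0,0],[-0.03,-0.84,1.48,0,0,0],[-0.03,-0.84,1.48,0,0,0],[-0.03,-0.84,1.48,0,0,0],[-0.03,-0.84,1.48,0,0,0],[-0.03,-0.84,1.48,0,0,0],[-0.03,-0.84,1.48,0,0,0],[-0.03,-0.84,1.48,0,0,0],[0,-0.84,1.48,0,0,0],[0,-0.84,1.48,0,0,0],[0,0,0,0,0,0]]'
python3 - <<'E'
from h import *
from workcell import bot
from scipy.spatial.transform import Rotation as R
s=bot.state();print(s["joint_positions"].round(2),s["eef_pos"].round(1));print(R.from_quat(s["ee_rot"]).as_matrix().round(3))
p,d=vision.read_camera("wrist");cv2.imwrite("pics/w2.png",p[...,::-1])
p,d=vision.read_camera("scene");cv2.imwrite("pics/s2.png",p[...,::-1])
E
```

```text
time: 3.65
eef_pos: [447.0, -54.8, 59.3]
ee_rot: [0.644, 0.704, 0.221, 0.201]
force: [0.5, 1.1, -0.6]
opening: 0.47
[-0.51  0.23 -1.27 -0.45  0.33 -0.51] [447.  -54.8  59.3]
[[-0.09   0.819  0.567]
 [ 0.996  0.073  0.052]
 [ 0.001  0.57  -0.822]]
```

View pics/w2.png

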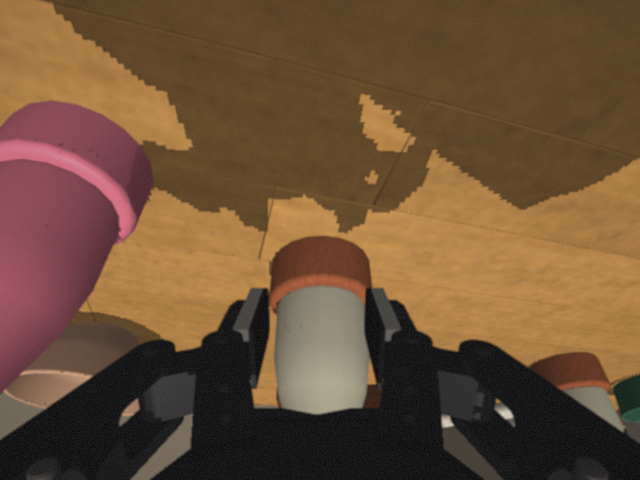

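View pics/s2.png

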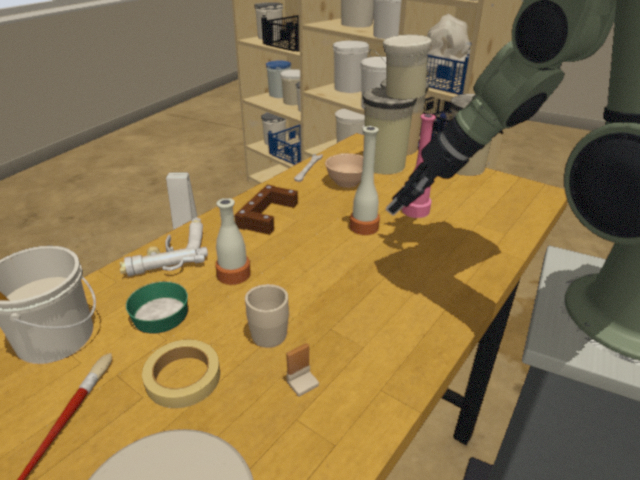

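The wrist view shows the tall foot at (320,262), centred between the fingertips (265..368, row 295). The pink bottle is clear at the left. Lowering most of the way.

```bash
python3 -m handwheel '[[0.03,-0.46,0.66,0,0,0],[0.03,-0.46,0.66,0,0,0],[0.03,-0.46,0.66,0,0,0],[0.03,-0.46,0.66,0,0,0],[0.03,-0.46,0.66,0,0,0],[0,0,0,0,0,0]]'; python3 -c "
from workcell import bot;s=bot.state();print(s['joint_positions'].round(3),s['eef_pos'])"
```

```text
time: 4.25
eef_pos: [451.9, -55.7, 24.2]
ee_rot: [0.644, 0.705, 0.22, 0.201]
force: [-0.5, -0.3, 0.2]
opening: 0.47
[-0.508  0.384 -1.291 -0.623  0.327 -0.511] [451.94515519 -55.67990166  24.23310672]
```

```bash
python3 -m handwheel '[[0.1,-0.14,0.43,0,0,0],[0.1,-0.14,0.43,0,0,0],[0.1,-0.14,0.43,0,0,0],[0,0,0,0,0,0]]'
python3 - <<'E'
from h import *
from workcell import bot
from scipy.spatial.transform import Rotation as R
s=bot.state();print(s["joint_positions"].round(3),s["eef_pos"].round(1));print(R.from_quat(s["ee_rot"]).as_matrix().round(3))
a=np.deg2rad(5.15);e=s["eef_pos"];print(e[0]*np.cos(a)+e[1]*np.sin(a),-e[0]*np.sin(a)+e[1]*np.cos(a))
p,d=vision.read_camera("wrist");cv2.imwrite("pics/w3.png",p[...,::-1])
p,d=vision.read_camera("scene");cv2.imwrite("pics/s3.png",cv2.resize(p[90:250,320:480,::-1],None,fx=3.7,fy=3.7))
E
```

```text
time: 4.58
eef_pos: [454.5, -51.5, 10.8]
ee_rot: [0.644, 0.705, 0.22, 0.199]
force: [-0.7, 0.4, 0.1]
opening: 0.471
[-0.491  0.443 -1.295 -0.688  0.319 -0.495] [454.5 -51.5  10.8]
[[-0.091  0.82   0.565]
 [ 0.996  0.073  0.054]
 [ 0.003  0.567 -0.824]]
448.07084449615786 -92.11552637716615
```

View pics/w3.png

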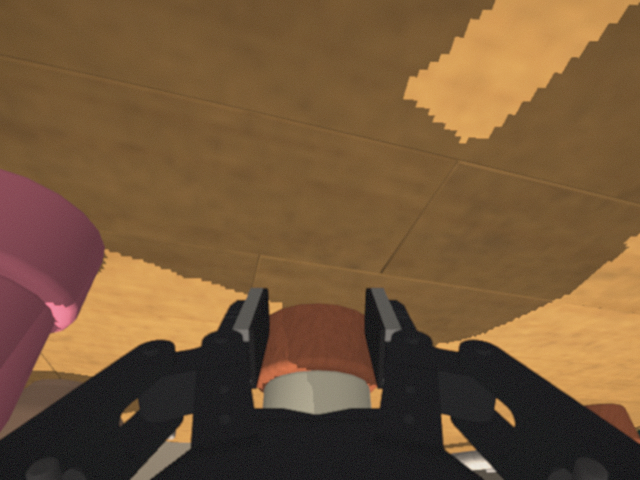

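View pics/s3.png

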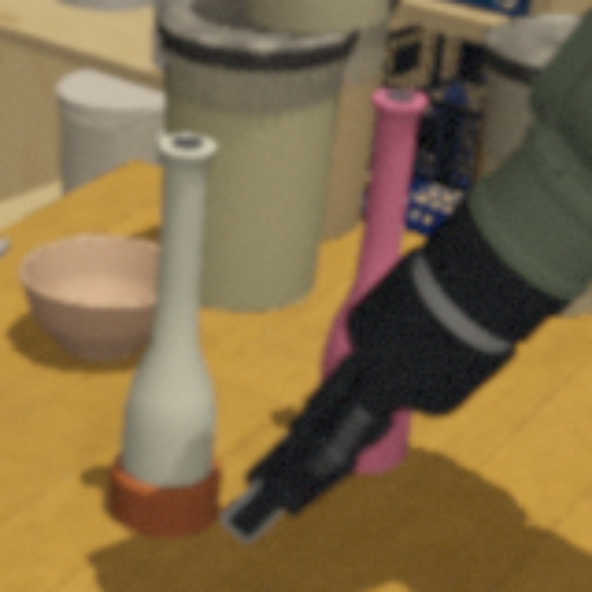

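The fingertips are low behind the foot (foot at (318,345) in the wrist view, tips at z≈11), centred to about 1 mm and not touching. Slow approach to contact.

```bash
python3 -m handwheel '[[-0.01,0.164,0.113,0,0,0],[-0.01,0.164,0.113,0,0,0],[-0.01,0.164,0.113,0,0,0],[-0.01,0.164,0.113,0,0,0],[-0.01,0.164,0.113,0,0,0],[-0.01,0.164,0.113,0,0,0],[-0.01,0.164,0.113,0,0,0],[-0.01,0.164,0.113,0,0,0]]'
python3 - <<'E'
from h import *
from workcell import bot
s=bot.state();print(s["force"],s["eef_pos"].round(1))
p,d=vision.read_camera("scene");cv2.imwrite("pics/s4.png",cv2.resize(p[90:250,320:480,::-1],None,fx=3.7,fy=3.7))
E
```

```text
time: 5.35
eef_pos: [470.1, -51.0, 11.0]
ee_rot: [0.644, 0.705, 0.22, 0.199]
force: [-2.9, -1.0, 1.6]
opening: 0.466
[-2.90002324 -1.00506339  1.6115153 ] [470.1 -51.   11. ]
```

View pics/s4.png

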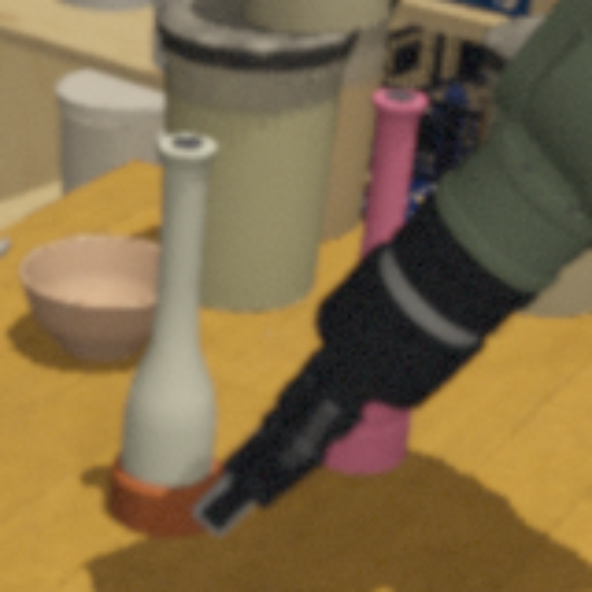

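First contact is about 3 N, low on the foot band, at about 20 mm height. Pushing diagonally toward the stop's axis, gently.

```bash
python3 -m handwheel '[[0.05,0.205,0.141,0,0,0],[0.065,0.205,0.141,0,0,0],[0.065,0.205,0.141,0,0,0],[0.065,0.205,0.141,0,0,0],[0.065,0.205,0.141,0,0,0],[0.065,0.205,0.141,0,0,0],[0.065,0.205,0.141,0,0,0],[0.065,0.205,0.141,0,0,0],[0.065,0.205,0.141,0,0,0],[0.065,0.205,0.141,0,0,0],[0.065,0.205,0.141,0,0,0],[0.065,0.205,0.141,0,0,0]]'
cat > look.py <<'E'
import sys
from h import *
from workcell import bot
n=sys.argv[1];s=bot.state();print(s["force"].round(1),s["eef_pos"].round(1),s["joint_positions"].round(2))
a=np.deg2rad(5.15);F=np.array([[np.cos(a),np.sin(a)],[-np.sin(a),np.cos(a)]])
print("tcp frame",F@s["eef_pos"][:2])
p,d=vision.read_camera("scene");cv2.imwrite(f"pics/s{n}.png",cv2.resize(p[100:260,200:420,::-1],None,fx=3.5,fy=3.5))
W=cloud("scene",d);hsv=cv2.cvtColor(p,cv2.COLOR_RGB2HSV).astype(int)
c=s["eef_pos"][:2]+F.T@[30,0]
near=np.hypot(W[...,0]-c[0],W[...,1]-c[1])<42
P=W[near&(hsv[...,0]<14)&(hsv[...,1]>130)&(hsv[...,2]>75)&(W[...,2]>4)&(W[...,2]<27)]
if len(P)>20: f,r=circ(P);print("foot",len(P),r.x.round(1),"frame",(F@r.x).round(1))
for lo,hi,R in((36,60,25.5),(120,190,11.)):
    P=W[near&(hsv[...,1]<75)&(hsv[...,2]>80)&(W[...,2]>lo)&(W[...,2]<hi)]
    if len(P)>20: f,r=circ(P,R);print("body",lo,len(P),r.x.round(1),"frame",(F@r.x).round(1))
E
python3 look.py 5
```

```text
time: 6.4
eef_pos: [499.2, -40.6, 11.0]
ee_rot: [0.644, 0.705, 0.22, 0.199]
force: [-2.3, -1.7, -1.6]
opening: 0.468
[-2.3 -1.7 -1.6] [499.2 -40.6  11. ] [-0.39  0.46 -1.2  -0.63  0.27 -0.41]
tcp frame [493.58448062 -85.2024504 ]
foot 212 [527.4 -38.5] frame [521.9 -85.7]
body 36 238 [527.9 -38.3] frame [522.4 -85.5]
body 120 368 [529.6 -37.1] frame [524.2 -84.5]
```

View pics/s5.png

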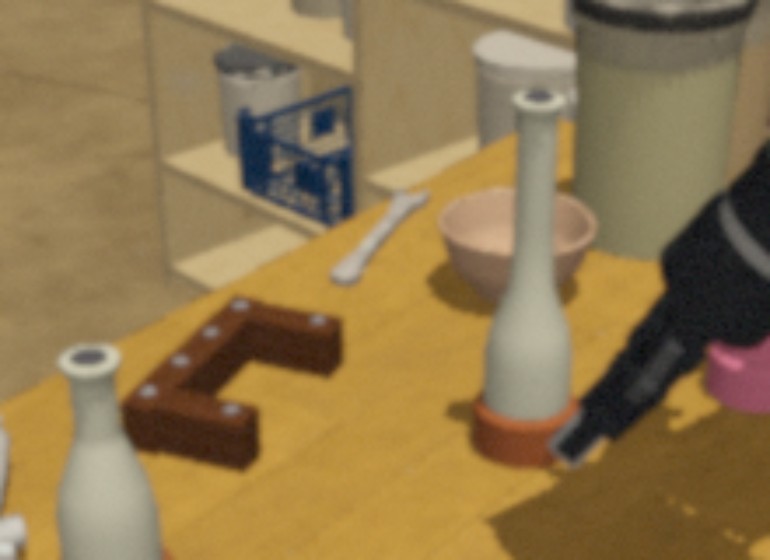

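The bottle stands upright at (535,280) in the crop and is cradled at the foot. The fit puts its centre 28.5 mm ahead of the TCP. I continue.

```bash
python3 -m handwheel '[[0.065,0.205,0.141,0,0,0],[0.065,0.205,0.141,0,0,0],[0.065,0.205,0.141,0,0,0],[0.065,0.205,0.141,0,0,0],[0.065,0.205,0.141,0,0,0],[0.065,0.205,0.141,0,0,0],[0.065,0.205,0.141,0,0,0],[0.065,0.205,0.141,0,0,0],[0.065,0.205,0.141,0,0,0],[0.065,0.205,0.141,0,0,0],[0.065,0.205,0.141,0,0,0],[0.065,0.205,0.141,0,0,0]]';  python3 -m handwheel '[[0.065,0.205,0.141,0,0,0],[0.065,0.205,0.141,0,0,0],[0.065,0.205,0.141,0,0,0],[0.065,0.205,0.141,0,0,0],[0.065,0.205,0.141,0,0,0],[0.065,0.205,0.141,0,0,0],[0.065,0.205,0.141,0,0,0],[0.065,0.205,0.141,0,0,0],[0.065,0.205,0.141,0,0,0],[0.065,0.205,0.141,0,0,0],[0.065,0.205,0.141,0,0,0],[0.065,0.205,0.141,0,0,0]]'; python3 look.py 6
```

```text
time: 7.45
eef_pos: [528.2, -30.1, 11.0]
ee_rot: [0.644, 0.705, 0.22, 0.199]
force: [-1.8, -1.6, -2.0]
opening: 0.469
time: 8.45
eef_pos: [557.3, -19.7, 11.0]
ee_rot: [0.644, 0.705, 0.22, 0.199]
force: [-2.5, -1.6, -2.4]
opening: 0.472
[-2.5 -1.6 -2.4] [557.3 -19.7  11. ] [-0.28  0.49 -1.07 -0.55  0.21 -0.31]
tcp frame [553.24349625 -69.6126803 ]
foot 191 [578.   39.7] frame [579.2 -12.4]
body 36 237 [585.4 -17.5] frame [581.5 -70. ]
body 120 352 [585.9 -17.1] frame [582.  -69.6]
```

View pics/s6.png

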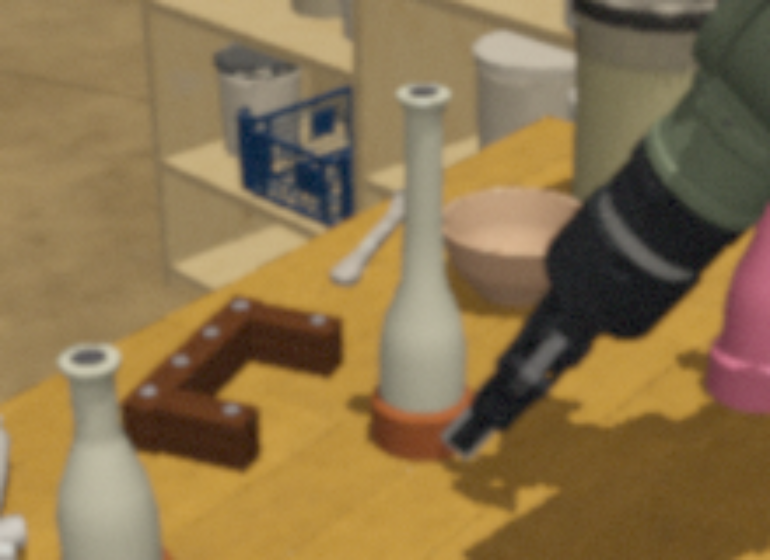

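Run:
```python
from h import *
a=np.deg2rad(5.15);F=np.array([[np.cos(a),np.sin(a)],[-np.sin(a),np.cos(a)]])
W=cloud("top",np.load("pics/top0.npy"))
s=np.zeros((480,640),bool);s[195:250,412:475]=1
P=W[s&(W[...,2]>35)&(W[...,2]<70)];print("bowl",P.min(0).round(),P.max(0).round());Q=P[:,:2]@F.T;print("frame",Q.min(0),Q.max(0))
```

```text
bowl [ 561. -277.   35.] [ 670. -170.   60.]
frame [ 539.75329748 -332.39470406] [ 647.27475426 -223.40647867]
```

The bowl is more than 100 mm clear. One more diagonal leg, then straight into the mouth.

```bash
python3 -m handwheel '[[0.065,0.205,0.141,0,0,0],[0.065,0.205,0.141,0,0,0],[0.065,0.205,0.141,0,0,0],[0.065,0.205,0.141,0,0,0],[0.065,0.205,0.141,0,0,0],[0.065,0.205,0.141,0,0,0],[0.065,0.205,0.141,0,0,0],[0.065,0.205,0.141,0,0,0],[0.065,0.205,0.141,0,0,0],[0.065,0.205,0.141,0,0,0],[0.065,0.205,0.141,0,0,0],[0.065,0.205,0.141,0,0,0]]';  python3 -m handwheel '[[0.01,0.205,0.141,0,0,0],[0,0.205,0.141,0,0,0],[0,0.205,0.141,0,0,0],[0,0.205,0.141,0,0,0],[0,0.205,0.141,0,0,0],[0,0.205,0.141,0,0,0],[0,0.205,0.141,0,0,0],[0,0.205,0.141,0,0,0],[0,0.205,0.141,0,0,0],[0,0.205,0.141,0,0,0]]'; python3 look.py 7
python3 - <<'E'
from h import *
p,d=vision.read_camera("top");cv2.imwrite("pics/t7.png",cv2.resize(p[140:320,270:450,::-1],None,fx=3.3,fy=3.3))
E
```

```text
time: 9.5
eef_pos: [586.3, -9.2, 11.1]
ee_rot: [0.644, 0.705, 0.22, 0.199]
force: [-1.4, -1.7, -1.3]
opening: 0.468
time: 10.33
eef_pos: [611.1, -6.9, 11.1]
ee_rot: [0.644, 0.705, 0.22, 0.199]
force: [-1.4, -0.3, -1.8]
opening: 0.47
[-1.4 -0.3 -1.8] [611.1  -6.9  11.1] [-0.22  0.52 -0.94 -0.47  0.18 -0.26]
tcp frame [608.03934435 -61.74455043]
foot 181 [630.3  53.1] frame [632.6  -3.7]
body 36 234 [639.6  -4.6] frame [636.6 -62. ]
body 120 363 [639.6  -4.3] frame [636.6 -61.7]
```

View pics/s7.png

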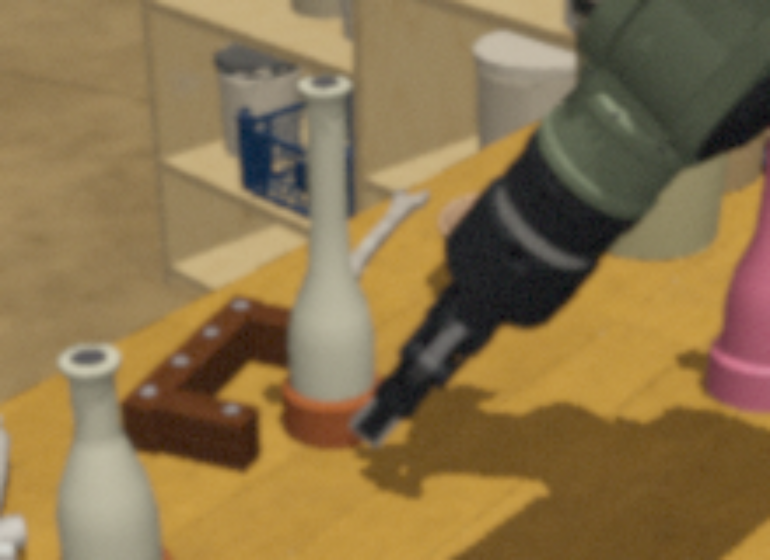

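View pics/t7.png

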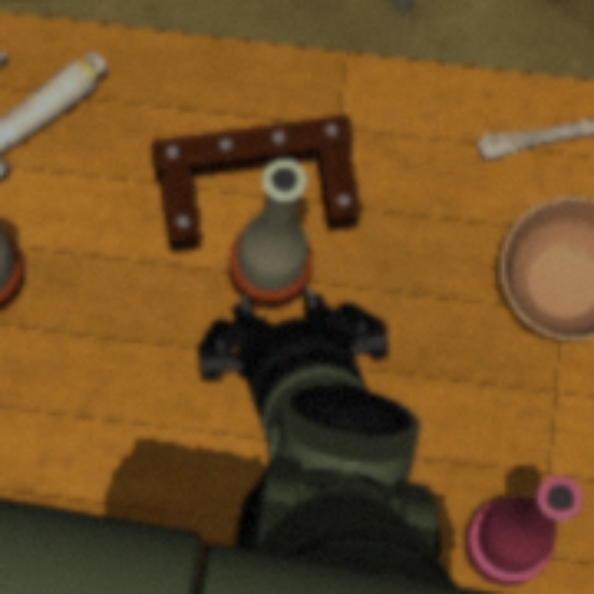

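The bottle is lined up with the mouth: in the top crop the foot is at (270,265), between side battens at (183,205) and (342,180), and about 47 mm remain. I go straight on, then slow down.

```bash
python3 -m handwheel '[[0,0.205,0.141,0,0,0],[0,0.205,0.141,0,0,0],[0,0.205,0.141,0,0,0],[0,0.205,0.141,0,0,0],[0,0.205,0.141,0,0,0],[0,0.205,0.141,0,0,0],[0,0.205,0.141,0,0,0],[0,0.205,0.141,0,0,0],[0,0.205,0.141,0,0,0],[0,0.205,0.141,0,0,0],[0,0.205,0.141,0,0,0],[0,0.205,0.141,0,0,0]]'; python3 -m handwheel '[[0,0.1,0.069,0,0,0],[0,0.1,0.069,0,0,0],[0,0.1,0.069,0,0,0],[0,0.1,0.069,0,0,0],[0,0.1,0.069,0,0,0],[0,0.1,0.069,0,0,0],[0,0.1,0.069,0,0,0]]'; python3 look.py 8
```

```text
time: 11.43
eef_pos: [640.8, -4.2, 11.1]
ee_rot: [0.644, 0.705, 0.22, 0.199]
force: [-4.3, -0.6, 1.0]
opening: 0.471
time: 12.02
eef_pos: [649.1, -3.5, 11.1]
ee_rot: [0.644, 0.705, 0.22, 0.199]
force: [-4.3, 0.1, 1.1]
opening: 0.471
[-4.3  0.1  1.1] [649.1  -3.5  11.1] [-0.2   0.55 -0.84 -0.41  0.16 -0.24]
tcp frame [646.20597689 -61.74186307]
foot 126 [677.   -1.1] frame [674.2 -61.9]
body 36 234 [677.2  -1.1] frame [674.4 -61.9]
body 120 375 [677.3  -0.7] frame [674.5 -61.5]
```

View pics/s8.png

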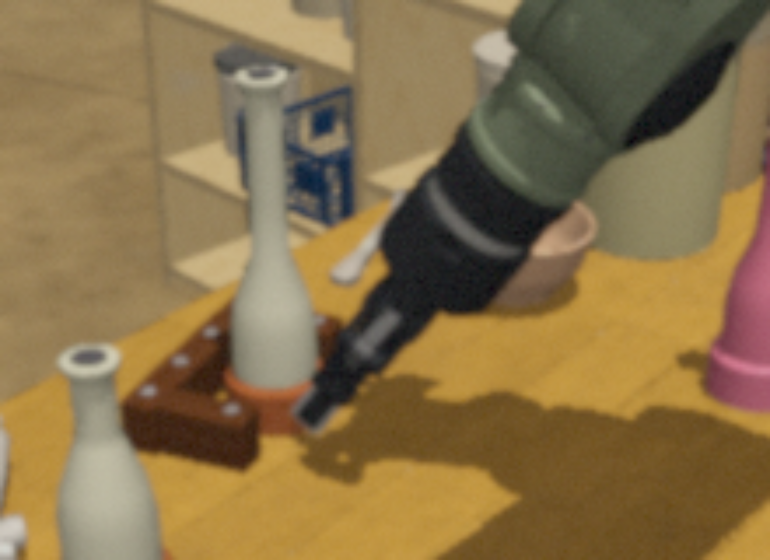

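The bottle is upright inside the mouth with about 9 mm left. I creep on and watch the force.

```bash
python3 -m handwheel '[[0,0.08,0.055,0,0,0],[0,0.08,0.055,0,0,0],[0,0.08,0.055,0,0,0],[0,0.08,0.055,0,0,0],[0,0.08,0.055,0,0,0],[0,0.08,0.055,0,0,0]]';python3 -m handwheel '[[0,0.05,0.034,0,0,0],[0,0.05,0.034,0,0,0]]'; python3 look.py 9
```

```text
time: 12.57
eef_pos: [655.0, -3.0, 11.1]
ee_rot: [0.644, 0.705, 0.22, 0.199]
force: [-2.8, -1.1, 1.4]
opening: 0.47
time: 12.73
eef_pos: [656.2, -2.8, 11.1]
ee_rot: [0.644, 0.705, 0.22, 0.199]
force: [-4.0, -0.6, 1.3]
opening: 0.468
[-4.  -0.6  1.3] [656.2  -2.8  11.1] [-0.19  0.56 -0.83 -0.4   0.16 -0.23]
tcp frame [653.26402234 -61.70921793]
foot 115 [ 6.86e+02 -1.00e-01] frame [683.2 -61.7]
body 36 235 [ 6.844e+02 -3.000e-01] frame [681.6 -61.7]
body 120 372 [ 6.845e+02 -2.000e-01] frame [681.7 -61.6]
```

```bash
python3 -m handwheel '[[0,0.05,0.034,0,0,0],[0,0.05,0.034,0,0,0]]';python3 -m handwheel '[[0,0.05,0.034,0,0,0]]';python3 -m handwheel '[[0,0.04,0.028,0,0,0]]'
```

```text
time: 12.95
eef_pos: [657.2, -2.8, 11.1]
ee_rot: [0.644, 0.705, 0.22, 0.199]
force: [-4.3, -0.8, 0.9]
opening: 0.469
time: 13.03
eef_pos: [657.9, -2.7, 11.1]
ee_rot: [0.644, 0.705, 0.22, 0.199]
force: [-5.1, -0.2, 1.1]
opening: 0.468
time: 13.12
eef_pos: [658.5, -2.7, 11.1]
ee_rot: [0.644, 0.705, 0.22, 0.199]
force: [-4.4, -0.4, 1.0]
opening: 0.469
```

```bash
python3 -m handwheel '[[0,0.04,0.028,0,0,0]]';python3 -m handwheel '[[0,0.04,0.028,0,0,0]]';python3 -m handwheel '[[0,0.04,0.028,0,0,0]]'; python3 look.py 10
```

```text
time: 13.2
eef_pos: [658.9, -2.6, 11.1]
ee_rot: [0.644, 0.705, 0.22, 0.199]
force: [-4.2, -1.0, 1.1]
opening: 0.471
time: 13.28
eef_pos: [659.4, -2.6, 11.1]
ee_rot: [0.644, 0.705, 0.22, 0.199]
force: [-4.5, -0.2, 0.9]
opening: 0.469
time: 13.37
eef_pos: [659.8, -2.5, 11.1]
ee_rot: [0.644, 0.705, 0.22, 0.199]
force: [-5.4, -2.0, 1.8]
opening: 0.47
[-5.4 -2.   1.8] [659.8  -2.5  11.1] [-0.19  0.56 -0.82 -0.39  0.16 -0.23]
tcp frame [656.92552193 -61.70445478]
foot 97 [688.   0.] frame [685.2 -61.8]
body 36 241 [6.88e+02 1.00e-01] frame [685.2 -61.6]
body 120 370 [6.88e+02 3.00e-01] frame [685.3 -61.5]
```

View pics/s10.png

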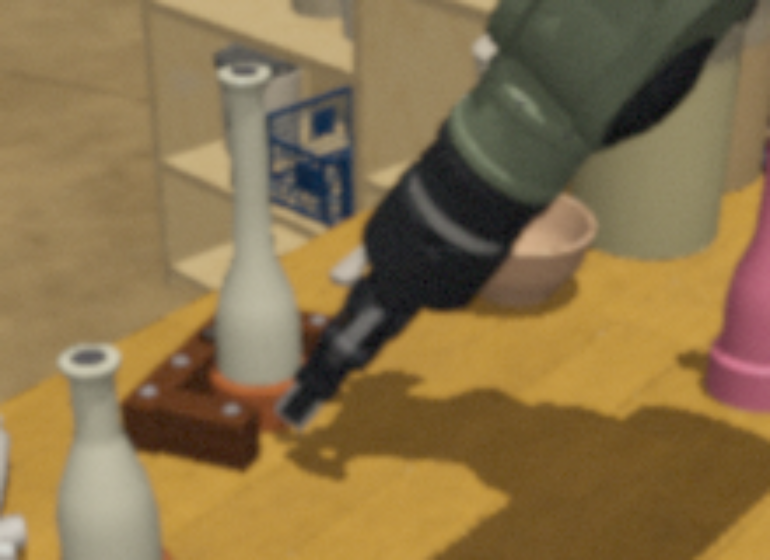

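No force rise yet; it is still sliding at about 5 N. I keep creeping.

```bash
for i in 1; do python3 -m handwheel '[[0,0.04,0.028,0,0,0]]'; done; python3 -m handwheel '[[0,0.04,0.028,0,0,0]]'; python3 -m handwheel '[[0,0.04,0.028,0,0,0]]'; python3 -m handwheel '[[0,0,0,0,0,0]]'
```

```text
time: 13.5
eef_pos: [659.9, -2.5, 11.0]
ee_rot: [0.645, 0.705, 0.22, 0.199]
force: [-7.9, -1.4, 3.7]
opening: 0.468
time: 13.58
eef_pos: [660.0, -2.4, 10.8]
ee_rot: [0.645, 0.705, 0.22, 0.199]
force: [-9.4, 0.7, 5.6]
opening: 0.471
time: 13.67
eef_pos: [660.1, -2.4, 10.7]
ee_rot: [0.645, 0.705, 0.219, 0.199]
force: [-10.4, -1.8, 7.8]
opening: 0.475
time: 13.75
eef_pos: [660.1, -2.5, 10.7]
ee_rot: [0.645, 0.705, 0.219, 0.199]
force: [-10.3, -1.0, 6.9]
opening: 0.469
```

The force now rises while the TCP stays put, so something is solid. I check that it's the bottle on the back batten and not the gripper on a side batten.

```bash
python3 look.py 11
python3 - <<'E'
from h import *
p,d=vision.read_camera("top");cv2.imwrite("pics/t11.png",cv2.resize(p[160:260,290:410,::-1],None,fx=5,fy=5,interpolation=cv2.INTER_CUBIC))
p,d=vision.read_camera("wrist");cv2.imwrite("pics/w11.png",p[...,::-1])
E
```

```text
[-10.3  -1.    6.9] [660.1  -2.5  10.7] [-0.19  0.56 -0.82 -0.39  0.16 -0.23]
tcp frame [657.20571608 -61.70299896]
foot 100 [688.7   0. ] frame [685.9 -61.8]
body 36 239 [ 6.881e+02 -1.000e-01] frame [685.3 -61.9]
body 120 360 [688.  -0.] frame [685.2 -61.8]
```

View pics/t11.png

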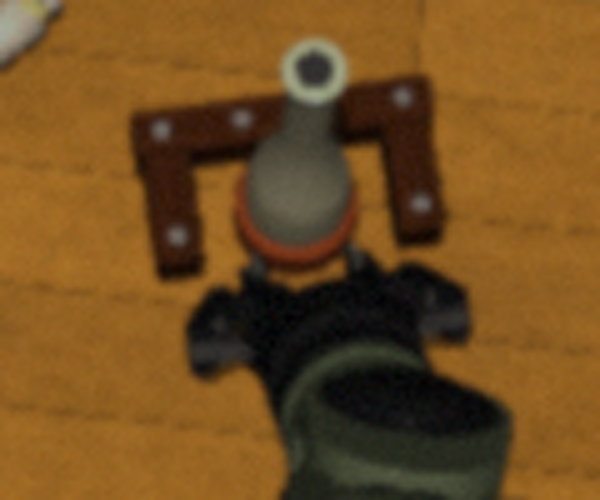

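View pics/w11.png

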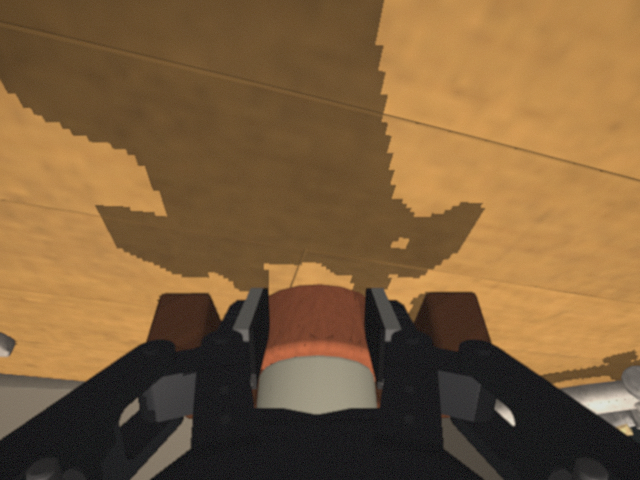

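The gripper is clear of both side battens and the foot sticks out only slightly from the mouth, so the bottle is on the back batten. I withdraw straight back, slowly at first.

```bash
python3 -m handwheel '[[0,-0.05,-0.034,0,0,0],[0,-0.05,-0.034,0,0,0],[0,-0.1,-0.068,0,0,0],[0,-0.16,-0.11,0,0,0],[0,-0.25,-0.17,0,0,0],[0,-0.41,-0.28,0,0,0],[0,-0.82,-0.57,0,0,0],[0,-0.82,-0.57,0,0,0],[0,-0.82,-0.57,0,0,0],[0,-0.82,-0.57,0,0,0],[0,-0.82,-0.57,0,0,0],[0,0,0,0,0,0]]'; python3 -m handwheel '[[0,0,-1.5,0,0,0],[0,0,-2,0,0,0],[0,0,-2,0,0,0],[0,0,-2,0,0,0],[0,0,0,0,0,0]]'
python3 - <<'E'
from h import *
from workcell import bot
s=bot.state();print(s["force"].round(1),s["eef_pos"].round(1))
a=np.deg2rad(5.15);F=np.array([[np.cos(a),np.sin(a)],[-np.sin(a),np.cos(a)]])
for n,b in(("top",(160,260,290,410)),("scene",(100,250,200,420)),("wrist",(0,480,0,640))):
    s=bot.state();p,d=vision.read_camera(n);k=1 if n=="wrist" else 3.6 if n=="scene" else 5
    cv2.imwrite(f"pics/{n}12.png",cv2.resize(p[b[0]:b[1],b[2]:b[3],::-1],None,fx=k,fy=k,interpolation=cv2.INTER_CUBIC))
    W=cloud(n,d,(s["eef_pos"],s["ee_rot"]) if n=="wrist" else None);hsv=cv2.cvtColor(p,cv2.COLOR_RGB2HSV).astype(int)
    near=np.hypot(W[...,0]-687,W[...,1]-0)<40
    for lo,hi,R in((4,27,31.),(36,60,25.5),(120,190,11.)):
        P=W[near&((hsv[...,1]<110) if lo>30 else (hsv[...,2]>85)&(hsv[...,0]<14))&(W[...,2]>lo)&(W[...,2]<hi)]
        if len(P)>20: f,r=circ(P,R);print(n,lo,len(P),r.x.round(1),"frame",(F@r.x).round(1),abs(f(r.x)).mean().round(2))
E
```

```text
time: 14.9
eef_pos: [596.0, -7.8, 10.3]
ee_rot: [0.645, 0.705, 0.219, 0.198]
force: [-0.7, 1.1, -0.3]
opening: 0.463
time: 15.32
eef_pos: [556.5, -12.2, 75.3]
ee_rot: [0.644, 0.704, 0.221, 0.2]
force: [1.3, -0.4, -0.0]
opening: 0.469
[ 1.3 -0.4 -0. ] [556.5 -12.2  75.3]
top 4 43 [ 6.91e+02 -6.00e-01] frame [688.2 -62.6] 1.81
top 36 47 [ 6.874e+02 -3.000e-01] frame [684.6 -62. ] 0.75
top 120 102 [ 6.868e+02 -6.000e-01] frame [684.  -62.2] 0.6
scene 4 175 [ 6.881e+02 -1.000e-01] frame [685.3 -61.9] 1.14
scene 36 236 [688.  -0.] frame [685.2 -61.8] 0.98
scene 120 366 [6.881e+02 2.000e-01] frame [685.4 -61.6] 1.03
wrist 4 1523 [688.8  -0.8] frame [685.9 -62.7] 0.44
wrist 36 2217 [688.3  -0.8] frame [685.5 -62.6] 0.43
```

View pics/top12.png

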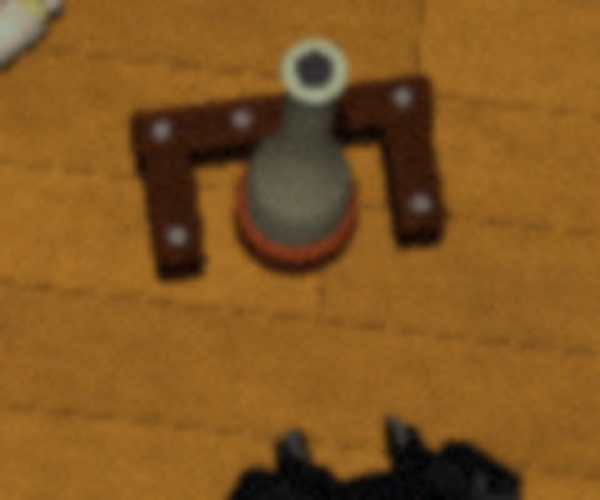

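View pics/scene12.png

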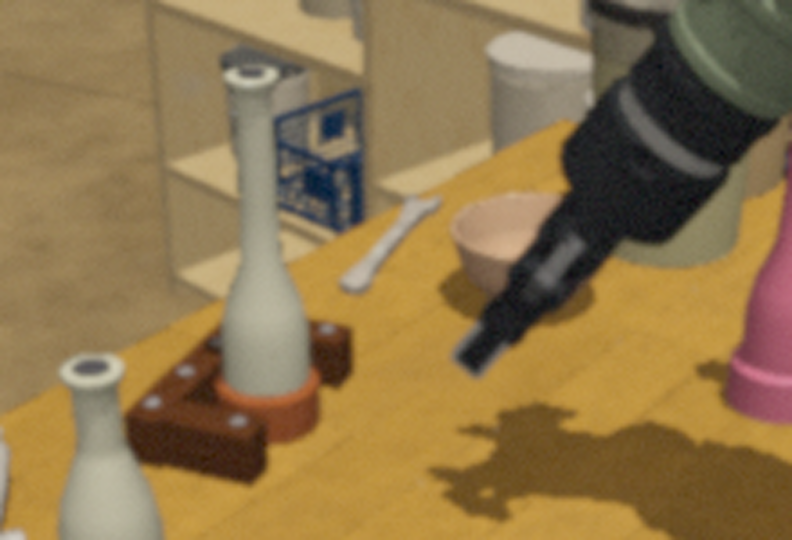

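View pics/wrist12.png

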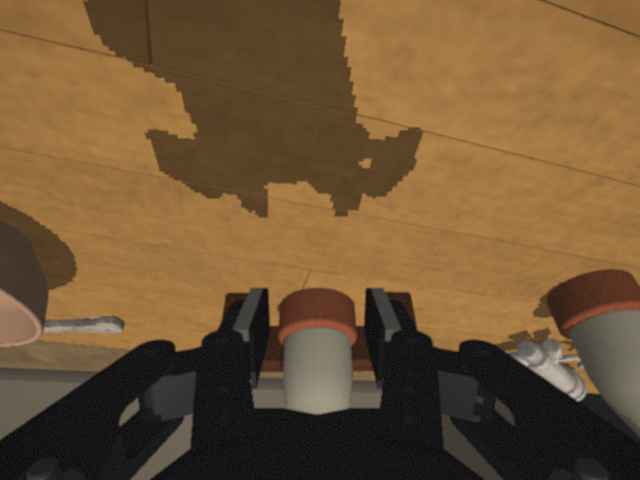

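The bottle stands upright against the back batten, the gripper is free, and the other things stand where they were. Handing in.

```bash
python3 -m handwheel '[[0,0,0,0,0,0],[0,0,0,0,0,0],[0,0,0,0,0,0]]'; python3 -c "
from workcell import bot;print(bot.sign_off())"
```

```text
time: 15.72
eef_pos: [556.8, -11.9, 72.2]
ee_rot: [0.645, 0.705, 0.22, 0.199]
force: [-0.1, 0.3, 0.3]
opening: 0.465
the job is handed in; nothing more can be done
None
```

I pushed the taller white bottle into the spraying stop and handed the job in at 15.7 s. I leaned the gripper back 35° and slid the bottle with two spread fingertips, touching only the foot band. At the end it would go no further: the force rose from about 5 N to 13 N while the fingertips stayed put, with the gripper clear of the side battens.

**Last checks:**
- **Position:** all three cameras show the bottle upright, at about (688, 0) mm. That is 1 to 2 mm deeper than the home point I had measured for the stop, which is within the calibration error. I took the rise in force as proof that it is home.
- **Sideways:** it sits about 1 mm off the stop's centre line.
- **Other things:** the short bottle, bowl and pink bottle look unmoved in the last pictures. The cup and tile were outside those views, but the low moves never went near them; the arm only crossed that side high up.
- **Failed fits:** two of the foot position fits along the way came out wrong, so I used the fits of the bottle's body and neck there. The top camera's last foot fit was also about 3 mm off the others, from few points.

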